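# Close the swing-bolt clamp over the test line's tube

## Task

The test-line tube lies in its open clamp: push the clamp's hinged top half over the tube, without squeezing it, and press it down steadily but gently until you feel its rubber liner bear on the tube. Then draw out the red paddle of the spring-loaded swing bolt, swing the bolt up into the slot and let its brass barrel down behind the lips, so that the clamp stays shut by itself when you let go. Force nothing, and leave the jar, the spanner and the blue tray where they are.

Things in the scene. Friction and masses are not known exactly. Their poses are not given: they have to be found in the camera images.
- rig: Fixed rig: grey foot plate 150 x 480 mm, 12 thick; open clamp in its middle, a second, shut clamp 165 mm to +y, valve block with gauge (186 mm high) 200 mm to -y. Origin: on the bench under the middle of the open clamp. x from bolt side to hinge side, y along the tube, z up. Axes parallel to y: clamp hinge at x +42, z 85; bolt pivot at x -42, z 50 mm.
- tube_mid (a point): On the axis of the steel tube (42 mm outside diameter, fixed to the rig, along its y), in the middle of the open clamp, 85 mm above the bench; axes as the rig's.
- jaw (a joint): Angle of the hinged top half (rad): 0 with its plate level, growing as it opens, up and away from the bolt side; starts 1.0 to 1.35 (steep). Stiff hinge, about 0.25 N m; it stays where left. Home is only felt: packing thickness varies by 3.5 mm either way, so the liner first touches the tube somewhere from -0.09 to +0.09, then yields about 0.07 mm per N on the tube.
- cap: Hinged top half: green block, steel plate 44 mm wide on top, rubber liner beneath. Origin mid hinge axis; axes as the rig's at jaw 0; it reaches to -x. Plate top at z +34 mm, x +5 to -102. Its free end is a fork: open slot 10 mm wide from x -79 to the end, prongs 17 mm wide each side; at their ends lips 4 mm high and 4 long (x -98 to -102), behind which the barrel sits.
- thumb (a point): Centre of the top of the yellow plate (30 x 30 x 3 mm) on the hinged half, above the tube: the place to push and press; cap's frame x -42, z +37 mm, cap's axes. A steady push of 11 to 16 N down here, following the hinge's arc (a straight plunge sticks by friction), seats the liner well. When the half is down, over 30 N of the fingers on it, or 26 N of the liner on the tube, does damage.
- slot (a point): Point in the fork, between the prongs, level with the plate's top, where the centre line of the seated bolt passes: x = -84, z = +34 mm in the cap's frame. The barrel's centre is 8 mm above it (cap's z) when seated.
- bolt (a joint): Lean of the swing bolt (rad): 0 upright, growing as it leans away from the clamp towards the rig's -x; it starts between 0.58 and 0.78 and stays where it is left (light friction). Its stop is at 1.0. Upright it lies in the slot; the slot's floor stops it between about -0.05 and +0.03.
- head (a joint): How far the bolt's head (brass barrel with red paddle) is drawn out along the bolt (m): 0 let in, stop at 0.030. A spring draws it in: about 2 N at 0, 10 N at the stop. Seated, it stands at 0.002 to 0.019, depending on the packing; passing over the lips takes up to 8 mm more: 0.027 to 0.0285 clears them in every case.
- bolt_pivot (a point): Centre of the swing bolt's pivot, fixed on the rig at x = -42, z = 50 mm in the rig's frame.
- barrel (a point): Centre of the brass barrel, a cylinder 16 mm in diameter and 30 mm long lying along the rig's y axis, through which the 7 mm shank passes; 66 mm from the pivot along the bolt plus the value of joint head. z of this point points outward along the bolt.
- paddle (a point): Grip point on the red paddle, 34 mm outward of the barrel's centre (100 mm from the pivot plus joint head). Paddle 14 mm thick (along y), 20 wide, 42 long, from 6 to 48 mm outward of the barrel's centre. z points outward along the bolt, y as the rig's y. Pinch it across its thickness, fingers along the bolt, tips kept outward of the barrel (8 mm radius).
- jar_mid (a point): Bystander: amber sample jar, 56 mm in diameter, 85 mm high; this point is half-way up.
- spanner: Bystander: steel spanner 160 mm long lying on the bench; origin under its middle.
- tray: Bystander: blue open tray 100 x 140 x 30 mm on the bench beyond the tube; origin at the centre of its underside.

How it is judged (in metres and radians):
On the way, in this order (a step that is already met when the one before it is completed fails the run):
1. the hinged half is down over the tube and pressed so that its liner bears on the tube with more than 5 N (value of joint jaw below 0.14 rad and contact force between cap and rig above 5 N), for 0.2 s.
2. the bolt is swung up into the slot, its barrel above the prongs behind the lips (value of joint bolt below 0.07 rad and x of barrel in the frame of slot above -0.0065 m and z of barrel in the frame of slot above 0.005 m), for 0.1 s.
At the end, for the whole second after the job is handed in: Half shut (jaw under 0.14 rad), liner on the tube with over 4 N; bolt upright in the slot (lean under 0.07 rad), barrel on the prongs (centre 5.5 to 10.5 mm above the plate) behind the lips (-6.5 to +8 mm from the seat); all at rest (z of barrel in the frame of slot between 0.0055 and 0.0105 m and x of barrel in the frame of slot between -0.0065 and 0.008 m and value of joint bolt below 0.07 rad and value of joint jaw below 0.14 rad and contact force between cap and rig above 4 N and velocity of joint each of jaw, bolt below 0.05 rad/s and velocity of joint head below 0.01 m/s); the robot touches nothing.
It fails at once if the liner is pressed on the tube with more than 26 N (tube crushed) (contact force between cap and rig above 26 N).
It fails at once if the fingers push with more than 30 N on the hinged half when it is down (contact force between the fingers and cap above 30 N and value of joint jaw below 0.14 rad).
It fails at once if the jar is moved more than 20 mm or tipped (distance of jar_mid from where it was at the start of the episode above 0.02 m or angle between jar_mid's own z axis and vertical above 0.3 rad).
It fails at once if the spanner is moved more than 20 mm (distance of spanner from where it was at the start of the episode above 0.02 m).
It fails at once if the tray is moved more than 20 mm (distance of tray from where it was at the start of the episode above 0.02 m).
It also fails if it takes over 72 s, if anything falls off the work surface, if the arm or the gripper's body presses on something with over 40 N, if the wrist force passes 120 N, or if a joint passes its speed limit or range.

## Robot

A 6-joint arm with a two-finger parallel gripper is mounted at the origin on the work surface. World frame = base frame: x ahead of the robot, y to its left, z up, the work surface at z = 0. Lengths are in mm, angles in rad, forces in N, time in s.
With the tool pointing down it reaches from about 350 to 875 mm from the base axis. Payload 4.2 kg.
Tool frame: the origin (TCP) lies midway between the tips of the shut fingers; the grasp point (between the pads) lies 19 mm behind it (arm.tcp_to_grasp is the distance from the TCP to the grasp point, in mm); z points along the fingers, y is the line along which they close (so a half turn about z gives the same grasp; the last joint's range is limited). The gripper opens to 85 mm and grips with 20 to 120 N. Pads are 22 mm wide; open, the fingers measure 114 mm over their backs; the gripper's body (76 mm by 85 mm) begins 54 mm behind the grasp point. The pads swing forward as they close: fully open they stand 13 mm farther back than shut.
Start: joints at [-0.868, 0.385, 0.008, 0, -1.194, -0.259], TCP at [268.371, -564.426, 231.312] pointing down, gripper open.
Joint ranges: [-3.14, 3.14], [-1.21, 2.06], [-1.07, 1.41], [-3.16, 2.05], [-2.99, -0.16], [-3.1, 3.1]. Speed limits (rad/s): [2.79, 2.79, 3.14, 3.14, 3.14, 3.14].

## Interface

Orientations are given as a unit quaternion [x, y, z, w].
In Python, from bench import arm gives the robot as it stands.
- The arm moves only by the tool arm_command, never from a script. Its argument "rows" is a list of rows, each a list of 2 entries, a list of its own where there are three numbers: the shift along the tool's x, y, z as a fraction of full scale, then the turn, a rotation vector about the tool's x, y, z as a fraction of full scale. In form: [[[x, y, z], [wx, wy, wz]], ...]. A call has 1 to 5 rows; each row is the pose to reach, as a shift and turn from the pose commanded when the call began, along the tool's axes at that moment, turning the shorter way round; what a row does not reach only later rows make up. Full scale, the value 1, is 0.25 m for a shift and 180 degrees for a turn. A row lasts 1/10 s, in which the tool goes at most 50 mm and 8.59 degrees, less where a joint would pass 70% of its speed; a pose out of reach is approached as far as the arm can. A call with a number of a shift or a turn outside -1 to 1 is refused whole. A call with a gripper value outside its range is refused whole. "grip" is the opening, from 0 (shut) to 1 (fully open), set as the call begins (left out, the last holds). The fingers move at their own pace and stop on an object; the grip force is fixed at half the most. Time passes only in rows, so rows that repeat a pose let the fingers close. It gives the time, the measured TCP pose, the force, the opening and the grip force at its end, in the units of the state.
- arm.read_state(): the state, without advancing time (a new reading comes with each control period).
- arm.get_image(name): name is "scene" or "top" or "wrist"; returns (picture, depth): 420x560x3 uint8, blue, green, red; 420x560 float32, mm along the optical axis (not along the pixel's ray), 0 where there is no reading.
- arm.camera_info(name): a dict with "fx", "fy", "cx", "cy" (pixels), "extrinsics" (4x4, takes a point from camera to world coordinates). Camera axes: x right, y down, z forward; pixel columns grow to the right and rows downward; lengths in mm; the calibration is good to about 2 mm. The wrist camera is an equidistant fisheye: a pixel r from the principal point sees the ray r / f radians off the axis. A picture is of the moment at which its call begins: read the wrist's pose just before it. camera_info takes no time and is no camera call; for the wrist camera it gives the pose at the moment of the call.
- arm.job_done(): hands the job in; it is judged then, once.
Trained networks look in the newest picture that a camera, given by its name, has taken for a name from the list of things; names that differ only in an ending like _2 or _b are one class to them, and where a whole thing is asked for, a point or a joint stands for the part that bears it (a point fixed in the world has none). Each returns a list of dicts, best first, with "score" (0 to 1); they miss things now and then, are a little off and sometimes report something else, mostly with a low value. They report only what shows in the picture. A call takes as long as a camera call.
- arm.spot_in(camera, query): "position" ([column, row] in pixels, amid what is visible of it).
The state is a dict: "clock": time; "joints": joint angles; "joint_vel": joint speeds; "joint_efforts": joint torques, N m; "position": TCP position; "ee_rot": TCP orientation; "contact_force": force on the tool from outside, world axes, zero at the start; "wrist_torque": the same for the moment, N m; "gripper_width": finger opening in mm; "grasp_force": force on a finger pad.
Only numpy, scipy, OpenCV 4.12 (cv2) and the standard library are available. Lean on these libraries where they do the work, as an engineer would, in place of code of your own. Each camera call takes 0.05 s, during which the arm holds its last target. There are 200 camera calls.

## Working session

There is one attempt and no reset: what is moved stays moved. The work goes in short steps, Python scripts to look and compute and a tool call to move; the robot and the scene stay as the last step left them, time stands still between calls to the robot, and variables do not carry over. Pictures are saved under pics/ and viewed, at most 10 in all, crops included, and the job is handed in when it is done.

Besides the shell and the picture viewer there is one more tool, called after "Call:" as a command line: name --argument value ..., lists and objects as JSON in quotes. arm_command: Moves the arm, as the interface text tells. Shift numbers are shares of 0.25 m and turn numbers shares of 180 degrees, none past 1 either way. Its arguments: {"type":"object","properties":{"rows":{"type":"array","items":{"type":"array"}},"grip":{"type":"number"}},"required":["rows"]}

```bash
mkdir -p pics; ls; cat > h.py <<'E'
import numpy as np, cv2
from scipy.spatial.transform import Rotation as R
from bench import arm
def world(cam,depth,pts,info=None):
    i=info or arm.camera_info(cam); T=np.array(i["extrinsics"]); pts=np.atleast_2d(pts).astype(float)
    d=np.array([depth[int(round(v)),int(round(u))] for u,v in pts])
    c=np.c_[(pts[:,0]-i["cx"])/i["fx"]*d,(pts[:,1]-i["cy"])/i["fy"]*d,d]
    return c@T[:3,:3].T+T[:3,3]
def cloud(cam,depth):
    i=arm.camera_info(cam); T=np.array(i["extrinsics"]); v,u=np.indices(depth.shape)
    c=np.stack([(u-i["cx"])/i["fx"]*depth,(v-i["cy"])/i["fy"]*depth,depth],-1)
    return c@T[:3,:3].T+T[:3,3]
E
python3 - <<'E'
from h import *
np.set_printoptions(precision=1,suppress=True)
s=arm.read_state();print(s)
for c in("scene","top"):
    im,d=arm.get_image(c);cv2.imwrite(f"pics/{c}0.png",im);np.save(c+"0.npy",d);cv2.imwrite(c+"0.png",im)
    i=arm.camera_info(c);print(c,i["fx"],np.array(i["extrinsics"]).tolist())
    for q in["rig","tube_mid","cap","thumb","slot","bolt_pivot","barrel","paddle","jar_mid","spanner","tray"]:
        r=arm.spot_in(c,q)[:2]
        for x in r: print(q,x["score"],np.round(x["position"]),world(c,d,x["position"])[0])
E
```

```text
pics
{'clock': 0.0, 'joints': array([-0.9,  0.4,  0. , -0. , -1.2, -0.3]), 'joint_vel': array([ 0.,  0., -0.,  0.,  0., -0.]), 'joint_efforts': array([  0. , -39.2,  18.8,   4.2,  -0. ,   0. ]), 'position': array([ 268.1, -563.9,  230.2]), 'ee_rot': array([-0.2,  1. ,  0. , -0. ]), 'contact_force': array([-0.5,  0.1, -0.1]), 'wrist_torque': array([-0.,  0.,  0.]), 'grasp_force': 0.0, 'gripper_width': 85.53001870321596}
scene 486.75417788767135 [[0.6938915014591421, 0.5025314066653578, -0.5157293568507753, 1187.1483467648827], [0.7200315887317176, -0.47595521395594215, 0.5049961836852155, -554.3752297330142], [0.008312366164697596, -0.7217539882973215, -0.6920997651680382, 888.803342437581], [0.0, 0.0, 0.0, 1.0]]
rig 0.88 [219. 282.] [ 592.7 -172.3   12.6]
rig 0.19 [194. 227.] [ 506.  -162.8  119.3]
tube_mid 0.94 [218. 283.] [ 594.3 -174.4   12.6]
tube_mid 0.33 [238. 240.] [ 632.4 -138.9  156.3]
cap 0.8 [239. 241.] [ 635.  -137.7  155. ]
thumb 0.92 [242. 244.] [ 639.9 -135.5  148.1]
slot 0.82 [241. 243.] [ 638.1 -134.7  150.3]
bolt_pivot 0.61 [198. 229.] [ 509.  -155.5  110.4]
barrel 
[... 469 characters left out ...]
932396225134412, -0.15875731190414172, -0.9872736093124879, 1184.905786487722], [0.0, 0.0, 0.0, 1.0]]
rig 0.8 [337. 220.] [ 582.  -138.3  104.3]
tube_mid 0.66 [337. 220.] [ 582.7 -139.6  104.4]
tube_mid 0.39 [335. 196.] [ 616.2 -124.6  192.7]
cap 0.63 [336. 195.] [ 617.7 -126.3  191.5]
cap 0.24 [345. 260.] [ 497.5 -154.2  123.2]
thumb 0.84 [335. 198.] [ 612.7 -123.8  191.6]
slot 0.56 [337. 197.] [ 614.5 -127.4  188.9]
bolt_pivot 0.62 [345. 262.] [ 493.9 -152.3  131. ]
barrel 0.78 [348. 260.] [ 498.7 -157.8  127.5]
paddle 0.75 [347. 259.] [ 500.8 -157.8  123.1]
jar_mid 0.96 [254. 291.] [431.8  29.1  85.8]
spanner 0.8 [428. 272.] [ 484.1 -356.3    6.1]
tray 0.83 [286. 142.] [779.9 -29.3  -0.3]
```

```bash
python3 - <<'E'
import cv2,numpy as np
a=cv2.imread("scene0.png")[130:330,80:360];b=cv2.imread("top0.png")[120:320,220:460]
a=cv2.resize(a,None,fx=1.42,fy=1.42,interpolation=3);a=cv2.resize(a,(420,300));b=cv2.resize(b,(360,300))
c=np.hstack([a,b]);cv2.imwrite("pics/a.png",c)
E
```

```text
(no output)
```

View pics/a.png

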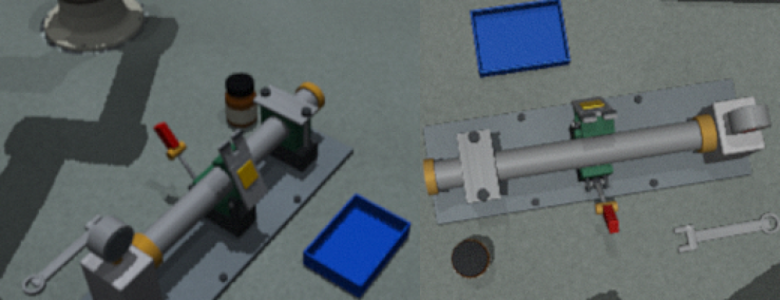

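The picture shows the rig running along world y: gauge block to the right in the top view, shut clamp to the left. The open cap stands steep, with its yellow thumb plate at about (595,105), and the red paddle at (612,218) leans towards the robot. Next I fit the rig's pose.

```bash
cat > fit.py <<'E'
from h import *
np.set_printoptions(precision=3,suppress=True)
for c in("top","scene"):
    d=np.load(c+"0.npy");im=cv2.imread(c+"0.png");P=cloud(c,d)
    g=(d>0)&(np.hypot(P[...,0]-585,P[...,1]+140)<330)
    pl=g&(P[...,2]>7)&(P[...,2]<17)
    n,l,st,_=cv2.connectedComponentsWithStats(pl.astype(np.uint8))
    q=P[pl&np.isin(l,[k for k in range(1,n) if st[k,4]>150])]
    r=cv2.minAreaRect(q[:,:2].astype(np.float32));print(c,"plate",r,np.median(q[:,2]))
    # tube: top pts
    t=P[g&(P[...,2]>92)&(P[...,2]<112)&(np.abs(P[...,0]-585)<60)]
    # cylinder fit
    from scipy.optimize import least_squares
    f=lambda p:np.hypot((t[:,0]-p[0])*np.cos(p[1])+(t[:,1]+140)*np.sin(p[1]),t[:,2]-p[2])-21
    o=least_squares(f,[585,0.,85],loss="cauchy",f_scale=1.5);print("tube x at y=-140, yaw, z",o.x, np.median(abs(o.fun)),len(t))
    hsv=cv2.cvtColor(im,cv2.COLOR_BGR2HSV);H,S,V=hsv[...,0],hsv[...,1],hsv[...,2]
    for nm,m in(("red",((H<6)|(H>174))&(S>150)&(V>70)),("yellow",(H>21)&(H<32)&(S>150)&(V>80)),("green",(H>50)&(H<90)&(S>70)),("brass",(H>10)&(H<22)&(S>130)&(V>90))):
        m=m&g&(P[...,2]>25);m&=np.abs(P[...,1]+145)<55
        q=P[m];print(nm,len(q),q.mean(0),np.median(q,0),q.min(0),q.max(0))
E
python3 fit.py
```

```text
top plate ((597.3414916992188, -136.77476501464844), (150.6049041748047, 479.7298889160156), 10.648874282836914) 11.611481981972702
tube x at y=-140, yaw, z [585.553   0.184  84.896] 1.289103523155271 3314
red 116 [ 485.857 -155.882  134.26 ] [ 485.017 -155.765  135.598] [ 467.508 -164.39   113.028] [ 504.847 -148.354  149.63 ]
yellow 59 [ 638.6   -127.628  144.826] [ 638.584 -127.763  146.137] [ 631.32  -143.056  131.108] [ 646.734 -113.861  154.298]
green 435 [ 587.95  -134.295  117.221] [ 600.395 -134.126  109.177] [ 547.989 -165.028   31.665] [ 632.414 -107.945  166.225]
brass 65 [ 508.341 -151.19   109.736] [ 504.946 -147.256  108.14 ] [ 494.877 -167.636  103.289] [ 644.396 -118.676  143.324]
scene plate ((559.4266357421875, -159.37191772460938), (242.01644897460938, 509.81927490234375), 10.0108003616333) 12.276827862897676
tube x at y=-140, yaw, z [586.694   0.186  85.56 ] 1.2917911080049311 2070
red 97 [ 494.192 -158.146  131.613] [ 494.423 -158.227  132.103] [ 470.003 -167.235  115.475] [ 509.808 -150.477  146.288]
yellow 148 [ 642.512 -129.504  141.087] [ 642.417 -129.742  141.777] [ 632.768 -144.777  125.946] [ 651.725 -114.887  154.335]
green 280 [ 607.815 -149.995   98.812] [ 613.234 -153.382   84.799] [ 539.556 -166.094   27.037] [ 650.106 -116.709  181.193]
brass 49 [ 510.504 -154.5    109.744] [ 508.117 -156.756  109.33 ] [ 496.704 -168.212  103.441] [ 641.832 -114.958  138.014]
```

```bash
cat >> h.py <<'E'
import json,os
YAW=0.186; ORG=np.array([586.,-139.,0.])
RIG=R.from_euler("z",YAW)
def rig2w(p): return RIG.apply(np.asarray(p,float))+ORG
def w2rig(p): return RIG.inv().apply(np.asarray(p,float)-ORG)
def ori(tilt): # tool y=rig y, tool z down leaning to +u by tilt
    return RIG*R.from_matrix([[-np.cos(tilt),0,np.sin(tilt)],[0,1,0],[-np.sin(tilt),0,-np.cos(tilt)]])
def load():
    if not os.path.exists("cmd.json"): return np.array([268.371,-564.426,231.312]),R.from_quat(arm.read_state()["ee_rot"])
    c=json.load(open("cmd.json"));return np.array(c["p"]),R.from_quat(c["q"])
def save(p,r): json.dump({"p":list(p),"q":list(r.as_quat())},open("cmd.json","w"))
def rows(targets,nd=4):
    """targets (u,y,z,tilt) in rig frame -> rows from the commanded pose; stores last one (rounded) as commanded"""
    p0,r0=load();out=[]
    for u,y,z,t in targets:
        s=r0.inv().apply(rig2w([u,y,z])-p0)/250; w=(r0.inv()*ori(t)).as_rotvec()/np.pi
        out.append([np.round(s,nd).tolist(),np.round(w,nd).tolist()])
    save(p0+r0.apply(np.array(out[-1][0])*250),r0*R.from_rotvec(np.array(out[-1][1])*np.pi))
    print(json.dumps(out));return out
def here():
    s=arm.read_state();r=R.from_quat(s["ee_rot"]);p,q=load()
    print("t",s["clock"],"rig",np.round(w2rig(s["position"]),1),"cmd",np.round(w2rig(p),1),"roterr",np.round((q.inv()*r).as_rotvec(),3),"F",np.round(RIG.inv().apply(s["contact_force"]),1),"w",round(s["gripper_width"],1),"j",np.round(s["joints"],2));return s
E
python3 - <<'E'
from h import *
here()
p,_=load();a=w2rig(p)
rows([(a[0],a[1],300,0)]*5)
E
```

```text
t 1.2 rig [-390.8 -359.3  231.3] cmd [-390.8 -359.3  231.3] roterr [0. 0. 0.] F [-0.3 -0.5  0.5] w 85.6 j [-0.87  0.38  0.01 -0.   -1.19 -0.26]
[[[-0.0, 0.0, -0.2748], [0.0, 0.0, 0.0821]], [[-0.0, 0.0, -0.2748], [0.0, 0.0, 0.0821]], [[-0.0, 0.0, -0.2748], [0.0, 0.0, 0.0821]], [[-0.0, 0.0, -0.2748], [0.0, 0.0, 0.0821]], [[-0.0, 0.0, -0.2748], [0.0, 0.0, 0.0821]]]
```

Call:
arm_command --rows '[[[0,0,-0.2748],[0,0,0.0821]],[[0,0,-0.2748],[0,0,0.0821]],[[0,0,-0.2748],[0,0,0.0821]],[[0,0,-0.2748],[0,0,0.0821]]]' --grip 0

```text
clock: 1.6
position: [268.4, -564.2, 299.9]
ee_rot: [-0.093, 0.996, 0.0, 0.0]
contact_force: [0.3, -1.2, -1.1]
gripper_width: 28.0
grasp_force: 0.0
```

```bash
python3 - <<'E'
from h import *
here()
rows([(-200,-130,300,0)]*5)
rows([(-60,0,300,0)]*5)
E
```

```text
t 1.6 rig [-390.7 -359.1  299.9] cmd [-390.8 -359.4  300. ] roterr [-0.    -0.001 -0.001] F [ 0.1 -1.2 -1.1] w 28.0 j [-0.87  0.35  0.12 -0.   -1.35 -0.52]
[[[-0.7632, 0.9175, 0.0001], [0.0, 0.0, -0.0]], [[-0.7632, 0.9175, 0.0001], [0.0, 0.0, -0.0]], [[-0.7632, 0.9175, 0.0001], [0.0, 0.0, -0.0]], [[-0.7632, 0.9175, 0.0001], [0.0, 0.0, -0.0]], [[-0.7632, 0.9175, 0.0001], [0.0, 0.0, -0.0]]]
[[[-0.5599, 0.5201, -0.0], [0.0, 0.0, -0.0]], [[-0.5599, 0.5201, -0.0], [0.0, 0.0, -0.0]], [[-0.5599, 0.5201, -0.0], [0.0, 0.0, -0.0]], [[-0.5599, 0.5201, -0.0], [0.0, 0.0, -0.0]], [[-0.5599, 0.5201, -0.0], [0.0, 0.0, -0.0]]]
```

Call:
arm_command --rows '[[[-0.55,0.68,0],[0,0,0]],[[-0.55,0.68,0],[0,0,0]],[[-0.55,0.68,0],[0,0,0]],[[-0.55,0.68,0],[0,0,0]],[[-0.55,0.68,0],[0,0,0]]]'

```text
clock: 2.1
position: [372.7, -368.4, 298.6]
ee_rot: [-0.095, 0.995, 0.001, -0.001]
contact_force: [0.4, 0.1, 0.4]
gripper_width: 0.1
grasp_force: 0.0
```

Call:
arm_command --rows '[[[-0.55,0.52,0],[0,0,0]],[[-0.55,0.52,0],[0,0,0]],[[-0.55,0.52,0],[0,0,0]],[[-0.55,0.52,0],[0,0,0]],[[-0.55,0.52,0],[0,0,0]]]'

```text
clock: 2.6
position: [484.8, -215.3, 298.0]
ee_rot: [-0.096, 0.995, 0.001, -0.001]
contact_force: [0.0, -0.4, -0.2]
gripper_width: 0.1
grasp_force: 0.0
```

Call:
arm_command --rows '[[[-0.2231,0.2376,0],[0,0,0]],[[-0.2231,0.2376,0],[0,0,0]],[[-0.2231,0.2376,0],[0,0,0]],[[-0.2231,0.2376,0],[0,0,0]]]'

```text
clock: 3.0
position: [526.5, -149.8, 298.5]
ee_rot: [-0.094, 0.996, 0.0, -0.002]
contact_force: [0.7, 1.0, 0.4]
gripper_width: 0.2
grasp_force: 0.0
```

```bash
python3 - <<'E'
from h import *
here()
I=arm.camera_info("wrist");im,d=arm.get_image("wrist");cv2.imwrite("pics/w1.png",im);np.save("w1.npy",d)
T=np.array(I["extrinsics"]);print(T[:3,3],T[:3,:3].round(2).tolist(),I["fx"],I["cx"],I["cy"])
v,u=np.indices(d.shape);x=(u-I["cx"]);y=(v-I["cy"]);r=np.hypot(x,y)+1e-9;th=r/I["fx"];
P=np.stack([x/r*np.tan(th)*d,y/r*np.tan(th)*d,d],-1)@T[:3,:3].T+T[:3,3];P=w2rig(P.reshape(-1,3)).reshape(P.shape)
np.save("w1P.npy",P)
for q in["cap","thumb","slot","barrel","paddle","bolt_pivot"]:
    for o in arm.spot_in("wrist",q)[:1]:
        c,rw=np.round(o["position"]).astype(int);print(q,o["score"],c,rw,P[rw,c].round(1))
hsv=cv2.cvtColor(im,cv2.COLOR_BGR2HSV);H,S,V=cv2.split(hsv)
for nm,m in(("red",((H<6)|(H>174))&(S>150)&(V>70)),("yellow",(H>21)&(H<32)&(S>150)&(V>80)),("brass",(H>10)&(H<22)&(S>130)&(V>90))):
    m=m&(d>0)&(abs(P[...,1])<45)&(P[...,2]>25);q=P[m];print(nm,len(q),q.mean(0).round(1),q.min(0).round(1),q.max(0).round(1))
E
```

```text
t 3.0 rig [-60.5   0.4 298.5] cmd [-60.   0. 300.] roterr [-0.001  0.003 -0.001] F [0.9 0.9 0.4] w 0.2 j [ 0.02  0.21 -0.07 -0.   -1.29 -1.4 ]
[ 445.75097535 -164.42058148  441.74493119] [[-0.19, 0.93, 0.31], [0.98, 0.18, 0.06], [0.0, 0.32, -0.95]] 325.19226210127806 280.28778039747743 215.5673416784243
cap 0.5 279 264 [36.  -0.1 92.2]
thumb 0.64 283 266 [-71.7   2.4 305.2]
slot 0.52 285 264 [36.3  7.1 91.6]
barrel 0.92 279 160 [-9.570e+01  1.000e-01  1.368e+02]
paddle 0.67 278 162 [-93.3  -0.9 134.2]
bolt_pivot 0.82 281 165 [-89.2   2.  126.9]
red 496 [-101.5    0.5  136. ] [-118.4   -6.4  113.8] [-79.7   6.8 147.3]
yellow 23 [-83.2   7.2 109.6] [-89.7 -10.3 104.7] [-77.6  14.5 111.3]
brass 209 [-82.6   0.2 108.7] [-93.7 -13.7 101.4] [-76.1  15.5 130.4]
```

View pics/w1.png

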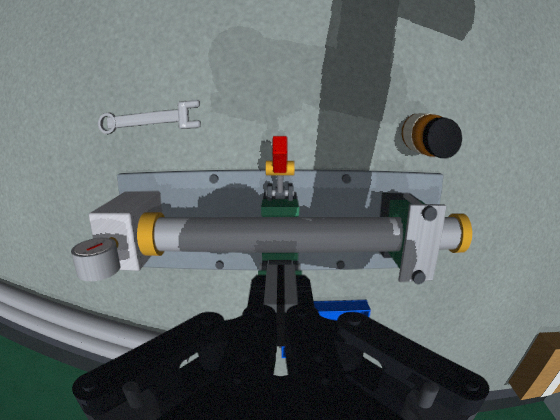

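```bash
python3 - <<'E'
from h import *
rows([(90,0,300,0)]*4)
rows([(90,0,150,0)]*4)
def arc(j,a=52): 
    t=np.radians(180)-np.arctan2(37,a)-j;r=np.hypot(a,37);return (53+r*np.cos(t),0,85+r*np.sin(t),0)
rows([arc(j) for j in(1.2,1.08,.95,.8,.65)])
rows([arc(j) for j in(.55,.45,.36,.3,.3)])
E
```

```text
[[[-0.6, 0.0, -0.0], [0.0, 0.0, -0.0]], [[-0.6, 0.0, -0.0], [0.0, 0.0, -0.0]], [[-0.6, 0.0, -0.0], [0.0, 0.0, -0.0]], [[-0.6, 0.0, -0.0], [0.0, 0.0, -0.0]]]
[[[-0.0, 0.0, 0.6], [0.0, 0.0, -0.0]], [[-0.0, 0.0, 0.6], [0.0, 0.0, -0.0]], [[-0.0, 0.0, 0.6], [0.0, 0.0, -0.0]], [[-0.0, 0.0, 0.6], [0.0, 0.0, -0.0]]]
[[[0.0854, 0.0, 0.0125], [0.0, 0.0, -0.0]], [[0.1155, 0.0, 0.0068], [0.0, 0.0, -0.0]], [[0.1486, 0.0, 0.0047], [0.0, 0.0, -0.0]], [[0.1867, 0.0, 0.0076], [0.0, 0.0, -0.0]], [[0.224, 0.0, 0.0163], [0.0, 0.0, -0.0]]]
[[[0.024, 0.0, 0.0088], [0.0, 0.0, -0.0]], [[0.0469, -0.0, 0.0199], [0.0, 0.0, -0.0]], [[0.0665, -0.0, 0.0319], [0.0, 0.0, -0.0]], [[0.079, -0.0, 0.0408], [0.0, 0.0, -0.0]], [[0.079, -0.0, 0.0408], [0.0, 0.0, -0.0]]]
```

Call:
arm_command --rows '[[[-0.6,0,0],[0,0,0]],[[-0.6,0,0],[0,0,0]],[[-0.6,0,0],[0,0,0]],[[-0.6,0,0],[0,0,0]]]'

```text
clock: 3.75
position: [678.6, -121.3, 293.9]
ee_rot: [-0.093, 0.996, 0.001, -0.003]
contact_force: [-0.8, -0.7, -2.2]
gripper_width: -0.6
grasp_force: 0.0
```

Call:
arm_command --rows '[[[0,0,0.15],[0,0,0]],[[0,0,0.3],[0,0,0]],[[0,0,0.45],[0,0,0]],[[0,0,0.6],[0,0,0]],[[0,0,0.6],[0,0,0]]]'

```text
clock: 4.25
position: [670.0, -122.5, 143.8]
ee_rot: [-0.092, 0.996, 0.001, -0.006]
contact_force: [0.1, 0.5, -0.6]
gripper_width: -0.3
grasp_force: 0.0
```

Call:
arm_command --rows '[[[0.0854,0,0.0125],[0,0,0]],[[0.1155,0,0.0068],[0,0,0]],[[0.1486,0,0.0047],[0,0,0]],[[0.1867,0,0.0076],[0,0,0]],[[0.224,0,0.0163],[0,0,0]]]'

```text
clock: 4.75
position: [622.1, -133.1, 150.6]
ee_rot: [-0.094, 0.996, -0.001, 0.004]
contact_force: [2.4, 1.1, 9.6]
gripper_width: 0.1
grasp_force: 4.0
```

Call:
arm_command --rows '[[[0.024,0,0.0088],[0,0,0]],[[0.0469,0,0.0199],[0,0,0]],[[0.0665,0,0.0319],[0,0,0]],[[0.079,0,0.0408],[0,0,0]],[[0.079,0,0.0408],[0,0,0]]]'

```text
clock: 5.25
position: [598.8, -137.3, 138.0]
ee_rot: [-0.093, 0.996, -0.001, -0.0]
contact_force: [-0.8, -0.8, 4.9]
gripper_width: 0.4
grasp_force: 2.0
```

```bash
python3 - <<'E'
from h import *
here()
im,d=arm.get_image("scene");cv2.imwrite("pics/s2.png",cv2.resize(im[150:310,120:340],None,fx=2.5,fy=2.5))
def arc(j,a=52): 
    t=np.radians(180)-np.arctan2(37,a)-j;r=np.hypot(a,37);return (53+r*np.cos(t),0,85+r*np.sin(t),0)
rows([arc(j) for j in(.27,.24,.21,.18,.18)])
here()
E
```

```text
t 5.25 rig [ 12.9  -0.7 138. ] cmd [ 14.2   0.  135.7] roterr [ 0.001  0.001 -0.   ] F [-1.  -0.7  4.9] w 0.4 j [ 0.04  0.44 -0.15  0.   -0.98 -1.42]
[[[0.006, -0.0, 0.0047], [0.0, 0.0, -0.0]], [[0.0118, -0.0, 0.0097], [0.0, 0.0, -0.0]], [[0.0176, -0.0, 0.0148], [0.0, 0.0, -0.0]], [[0.0231, -0.0, 0.02], [0.0, 0.0, -0.0]], [[0.0231, -0.0, 0.02], [0.0, 0.0, -0.0]]]
t 5.3 rig [ 13.1  -0.6 137.9] cmd [  8.5   0.  130.7] roterr [ 0.001  0.001 -0.   ] F [-1.9  0.1  4.7] w -0.2 j [ 0.04  0.44 -0.15  0.   -0.98 -1.42]
```

View pics/s2.png

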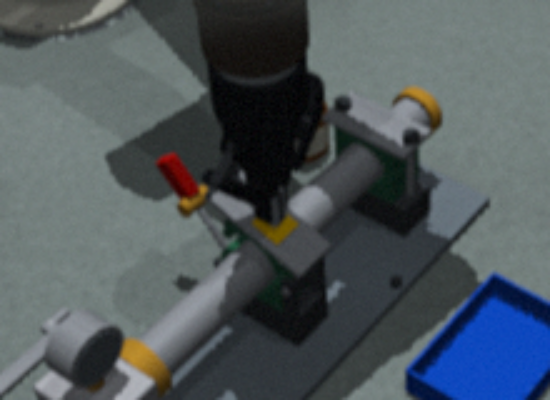

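The fingers rest on the yellow plate at (275,218), and the half is nearly level. The arm is soft (about 2 N per mm), so I go on gently.

Call:
arm_command --rows '[[[0.006,0,0.0047],[0,0,0]],[[0.0118,0,0.0097],[0,0,0]],[[0.0176,0,0.0148],[0,0,0]],[[0.0231,0,0.02],[0,0,0]],[[0.0231,0,0.02],[0,0,0]]]'

```text
clock: 5.8
position: [593.1, -138.1, 132.0]
ee_rot: [-0.093, 0.996, -0.0, -0.001]
contact_force: [-2.2, -0.5, 4.3]
gripper_width: 0.0
grasp_force: 2.1
```

```bash
cat >> h.py <<'E'
def arc(j,a=52): 
    t=np.radians(180)-np.arctan2(37,a)-j;r=np.hypot(a,37);return (53+r*np.cos(t),0,85+r*np.sin(t),0)
E
python3 - <<'E'
from h import *
here()
rows([arc(j) for j in(.165,.15,.135,.12,.12)])
rows([arc(j) for j in(.105,.09,.075,.06,.06)])
E
```

```text
t 5.8 rig [  7.1  -0.5 132. ] cmd [  8.5   0.  130.7] roterr [0.001 0.002 0.   ] F [-2.2 -0.   4.3] w 0.0 j [ 0.04  0.44 -0.17  0.   -0.96 -1.42]
[[[0.0027, -0.0, 0.0027], [0.0, 0.0, -0.0]], [[0.0054, -0.0, 0.0054], [0.0, 0.0, -0.0]], [[0.0081, -0.0, 0.0082], [0.0, 0.0, -0.0]], [[0.0107, -0.0, 0.011], [0.0, 0.0, -0.0]], [[0.0107, -0.0, 0.011], [0.0, 0.0, -0.0]]]
[[[0.0025, -0.0, 0.0029], [0.0, 0.0, -0.0]], [[0.005, -0.0, 0.0058], [0.0, 0.0, -0.0]], [[0.0075, -0.0, 0.0087], [0.0, 0.0, -0.0]], [[0.0099, -0.0, 0.0117], [0.0, 0.0, -0.0]], [[0.0099, -0.0, 0.0117], [0.0, 0.0, -0.0]]]
```

Call:
arm_command --rows '[[[0.0027,0,0.0027],[0,0,0]],[[0.0054,0,0.0054],[0,0,0]],[[0.0081,0,0.0082],[0,0,0]],[[0.0107,0,0.011],[0,0,0]],[[0.0107,0,0.011],[0,0,0]]]'

```text
clock: 6.3
position: [590.8, -138.4, 128.6]
ee_rot: [-0.093, 0.996, -0.0, -0.001]
contact_force: [-2.1, -1.8, 4.4]
gripper_width: 0.0
grasp_force: 2.1
```

Call:
arm_command --rows '[[[0.0025,0,0.0029],[0,0,0]],[[0.005,0,0.0058],[0,0,0]],[[0.0075,0,0.0087],[0,0,0]],[[0.0099,0,0.0117],[0,0,0]],[[0.0099,0,0.0117],[0,0,0]]]'

```text
clock: 6.8
position: [588.9, -138.4, 124.9]
ee_rot: [-0.093, 0.996, 0.0, -0.0]
contact_force: [-1.9, -1.1, 3.9]
gripper_width: -0.0
grasp_force: 1.9
```

```bash
python3 - <<'E'
from h import *
here()
rows([arc(j) for j in(.045,.03,.015,0,0)])
rows([arc(j) for j in(-.015,-.03,-.045,-.06,-.06)])
E
```

```text
t 6.8 rig [  3.    0.  124.9] cmd [  3.3   0.  125. ] roterr [-0.     0.001  0.   ] F [-2.1 -0.8  3.9] w -0.0 j [ 0.04  0.44 -0.19 -0.   -0.94 -1.42]
[[[0.0024, -0.0, 0.003], [0.0, 0.0, -0.0]], [[0.0048, -0.0, 0.006], [0.0, 0.0, -0.0]], [[0.007, -0.0, 0.0091], [0.0, 0.0, -0.0]], [[0.0093, -0.0, 0.0122], [0.0, 0.0, -0.0]], [[0.0093, -0.0, 0.0122], [0.0, 0.0, -0.0]]]
[[[0.0022, -0.0, 0.0031], [0.0, 0.0, -0.0]], [[0.0043, -0.0, 0.0063], [0.0, 0.0, -0.0]], [[0.0064, -0.0, 0.0095], [0.0, 0.0, -0.0]], [[0.0085, -0.0, 0.0127], [0.0, 0.0, -0.0]], [[0.0085, -0.0, 0.0127], [0.0, 0.0, -0.0]]]
```

Call:
arm_command --rows '[[[0.0024,0,0.003],[0,0,0]],[[0.0048,0,0.006],[0,0,0]]]'

```text
clock: 7.0
position: [587.8, -138.6, 123.4]
ee_rot: [-0.093, 0.996, 0.0, -0.0]
contact_force: [-3.4, -1.7, 4.7]
gripper_width: -0.3
grasp_force: 2.3
```

Call:
arm_command --rows '[[[0.0022,0,0.0031],[0,0,0]],[[0.0045,0,0.0062],[0,0,0]]]'

```text
clock: 7.2
position: [586.5, -138.9, 121.9]
ee_rot: [-0.093, 0.996, 0.0, -0.0]
contact_force: [-4.0, -1.5, 6.1]
gripper_width: 0.4
grasp_force: 3.2
```

Call:
arm_command --rows '[[[0.0027,0,0.0031],[0,0,0]],[[0.0027,0,0.0031],[0,0,0]]]'

```text
clock: 7.4
position: [586.0, -139.0, 121.3]
ee_rot: [-0.093, 0.996, 0.0, -0.0]
contact_force: [-3.2, -1.2, 5.8]
gripper_width: -0.4
grasp_force: 2.8
```

Call:
arm_command --rows '[[[0.0027,0,0.0031],[0,0,0]],[[0.0027,0,0.0031],[0,0,0]]]'

```text
clock: 7.6
position: [585.3, -139.1, 120.6]
ee_rot: [-0.093, 0.996, 0.0, -0.0]
contact_force: [-4.1, -1.6, 5.3]
gripper_width: -0.2
grasp_force: 3.0
```

Call:
arm_command --rows '[[[0.0027,0,0.0031],[0,0,0]],[[0.0027,0,0.0031],[0,0,0]]]'

```text
clock: 7.8
position: [584.6, -139.2, 119.8]
ee_rot: [-0.093, 0.996, 0.0, -0.0]
contact_force: [-4.2, -0.5, 5.3]
gripper_width: 0.0
grasp_force: 3.1
```

Call:
arm_command --rows '[[[0.0027,0,0.0031],[0,0,0]],[[0.0027,0,0.0031],[0,0,0]]]'

```text
clock: 8.0
position: [584.0, -139.4, 119.1]
ee_rot: [-0.093, 0.996, 0.0, -0.0]
contact_force: [-3.8, -0.8, 6.0]
gripper_width: -0.3
grasp_force: 3.3
```

Call:
arm_command --rows '[[[0.0027,0,0.0031],[0,0,0]],[[0.0027,0,0.0031],[0,0,0]]]'

```text
clock: 8.2
position: [583.9, -139.4, 119.0]
ee_rot: [-0.093, 0.996, -0.0, 0.0]
contact_force: [-4.1, -0.6, 8.7]
gripper_width: -0.1
grasp_force: 4.2
```

Call:
arm_command --rows '[[[0.0015,0,0.003],[0,0,0]],[[0.0015,0,0.003],[0,0,0]]]'

```text
clock: 8.4
position: [583.9, -139.4, 118.9]
ee_rot: [-0.093, 0.996, -0.0, 0.001]
contact_force: [-4.8, -0.1, 10.3]
gripper_width: -0.3
grasp_force: 5.4
```

Call:
arm_command --rows '[[[0,0,0.002],[0,0,0]],[[0,0,0.002],[0,0,0]]]'

```text
clock: 8.6
position: [583.9, -139.5, 118.8]
ee_rot: [-0.093, 0.996, -0.0, 0.001]
contact_force: [-5.3, 0.3, 12.3]
gripper_width: 0.0
grasp_force: 6.3
```

Call:
arm_command --rows '[[[0.004,0,0],[0,0,0]],[[0.004,0,0],[0,0,0]]]'

```text
clock: 8.8
position: [583.8, -139.4, 118.8]
ee_rot: [-0.093, 0.996, -0.0, 0.002]
contact_force: [-3.7, 1.3, 10.5]
gripper_width: -0.4
grasp_force: 5.5
```

Call:
arm_command --rows '[[[0.004,0,0],[0,0,0]],[[0.004,0,0],[0,0,0]]]'

```text
clock: 9.0
position: [583.7, -139.5, 118.8]
ee_rot: [-0.093, 0.996, -0.0, 0.003]
contact_force: [-1.8, 0.9, 9.1]
gripper_width: -0.1
grasp_force: 4.7
```

Call:
arm_command --rows '[[[0.004,0,0.002],[0,0,0]],[[0.004,0,0.002],[0,0,0]]]'

```text
clock: 9.2
position: [583.6, -139.5, 118.7]
ee_rot: [-0.093, 0.996, -0.0, 0.004]
contact_force: [-0.3, 1.5, 10.3]
gripper_width: 0.0
grasp_force: 4.8
```

Call:
arm_command --rows '[[[0.003,0,0.005],[0,0,0]],[[0.003,0,0.005],[0,0,0]]]'

```text
clock: 9.4
position: [583.5, -139.6, 118.4]
ee_rot: [-0.094, 0.996, -0.001, 0.005]
contact_force: [-1.6, 2.7, 12.6]
gripper_width: 0.2
grasp_force: 6.6
```

Call:
arm_command --rows '[[[0.004,0,0.003],[0,0,0]],[[0.004,0,0.003],[0,0,0]]]'

```text
clock: 9.6
position: [583.4, -139.6, 118.3]
ee_rot: [-0.094, 0.996, -0.001, 0.006]
contact_force: [-1.0, 3.4, 14.0]
gripper_width: -0.2
grasp_force: 7.2
```

Call:
arm_command --rows '[[[0.003,0,0.002],[0,0,0]],[[0.003,0,0.002],[0,0,0]]]'

```text
clock: 9.8
position: [583.4, -139.6, 118.3]
ee_rot: [-0.094, 0.996, -0.001, 0.007]
contact_force: [-1.1, 3.0, 15.6]
gripper_width: -0.0
grasp_force: 7.6
```

Call:
arm_command --rows '[[[0.003,0,0],[0,0,0]],[[0.003,0,0],[0,0,0]],[[0.003,0,0],[0,0,0]],[[0.003,0,0],[0,0,0]]]'

```text
clock: 10.2
position: [583.4, -139.6, 118.3]
ee_rot: [-0.094, 0.996, -0.001, 0.008]
contact_force: [0.5, 3.7, 14.2]
gripper_width: -0.1
grasp_force: 7.0
```

Call:
arm_command --rows '[[[0.003,0,0.003],[0,0,0]],[[0.003,0,0.003],[0,0,0]],[[0.003,0,0.003],[0,0,0]],[[0.003,0,0.003],[0,0,0]]]'

```text
clock: 10.6
position: [583.3, -139.7, 118.1]
ee_rot: [-0.094, 0.996, -0.001, 0.009]
contact_force: [0.9, 4.0, 14.8]
gripper_width: -0.0
grasp_force: 7.8
```

```bash
python3 - <<'E'
from h import *
s=here()
L=0.64;B=np.array([-np.sin(L),np.cos(L)])
print("pre",[ -42+B[0]*r for r in(81,180)],[50+B[1]*r for r in(81,180)])
E
```

```text
t 10.6 rig [ -2.8  -0.2 118.1] cmd [ -1.1   0.  118.8] roterr [ 0.004 -0.017 -0.003] F [ 1.7  3.8 14.8] w -0.0 j [ 0.04  0.44 -0.22  0.   -0.9  -1.42]
pre [np.float64(-90.37283075035376), np.float64(-149.49517944523058)] [np.float64(114.9697563886277), np.float64(194.37723641917268)]
```

```bash
python3 - <<'E'
from h import *
save(rig2w([-9.8,0,113.1]),ori(0))
rows([(-9.8,0,z,0) for z in(130,170,210,250)])
rows([(-50,0,250,.13),(-90,0,250,.26),(-130,0,250,.39),(-155,0,245,.52),(-167.4,0,245,.64)])
E
```

```text
[[[0.0, 0.0, -0.0676], [0.0, 0.0, 0.0]], [[0.0, 0.0, -0.2276], [0.0, 0.0, 0.0]], [[0.0, 0.0, -0.3876], [0.0, 0.0, 0.0]], [[0.0, 0.0, -0.5476], [0.0, 0.0, 0.0]]]
[[[0.1608, 0.0, 0.0], [0.0, -0.0414, 0.0]], [[0.3208, 0.0, 0.0], [0.0, -0.0828, -0.0]], [[0.4808, 0.0, 0.0], [0.0, -0.1241, -0.0]], [[0.5808, 0.0, 0.02], [0.0, -0.1655, -0.0]], [[0.6304, 0.0, 0.02], [0.0, -0.2037, 0.0]]]
```

Call:
arm_command --rows '[[[0,0,-0.02],[0,0,0]],[[0,0,-0.0676],[0,0,0]],[[0,0,-0.2276],[0,0,0]],[[0,0,-0.3876],[0,0,0]],[[0,0,-0.5476],[0,0,0]]]'

```text
clock: 11.1
position: [576.2, -140.7, 250.9]
ee_rot: [-0.093, 0.996, 0.0, -0.0]
contact_force: [1.6, 0.0, -0.1]
gripper_width: 0.1
grasp_force: 0.0
```

Call:
arm_command --rows '[[[0.1608,0,0],[0,-0.0414,0]],[[0.3208,0,0],[0,-0.0828,0]],[[0.4808,0,0],[0,-0.1241,0]],[[0.5808,0,0.02],[0,-0.1655,0]],[[0.6304,0,0.02],[0,-0.2037,0]]]' --grip 0.5

```text
clock: 11.6
position: [418.1, -169.1, 244.1]
ee_rot: [-0.088, 0.945, 0.029, 0.315]
contact_force: [-0.5, -1.4, 0.0]
gripper_width: 42.9
grasp_force: 0.0
```

```bash
cat > look.py <<'E'
from h import *
import sys
def wcloud():
    I=arm.camera_info("wrist");im,d=arm.get_image("wrist")
    T=np.array(I["extrinsics"])
    v,u=np.indices(d.shape);x=(u-I["cx"]);y=(v-I["cy"]);r=np.hypot(x,y)+1e-9;th=r/I["fx"]
    P=np.stack([x/r*np.tan(th)*d,y/r*np.tan(th)*d,d],-1)@T[:3,:3].T+T[:3,3];return im,d,w2rig(P.reshape(-1,3)).reshape(P.shape)
here()
im,d,P=wcloud();cv2.imwrite("pics/%s.png"%sys.argv[1],im)
H,S,V=cv2.split(cv2.cvtColor(im,cv2.COLOR_BGR2HSV))
for nm,m in(("red",((H<6)|(H>174))&(S>150)&(V>70)),("yellow",(H>21)&(H<32)&(S>150)&(V>80)),("brass",(H>10)&(H<22)&(S>130)&(V>90))):
    m=m&(d>0)&(abs(P[...,1])<45)&(P[...,2]>25);q=P[m]
    if len(q): print(nm,len(q),q.mean(0).round(1),np.percentile(q,2,0).round(1),np.percentile(q,98,0).round(1), np.argwhere(m).mean(0).round())
    if nm=="red":
        q2=q[:,[0,2]]; [vx,vy,x0,y0]=cv2.fitLine(q2.astype(np.float32),cv2.DIST_HUBER,0,.01,.01).ravel();print("red line lean",np.arctan2(-vx*np.sign(vy),abs(vy)))
g=P[(d>0)&(abs(P[...,1])<20)&(P[...,2]>105)&(P[...,2]<135)&(P[...,0]>-62)&(P[...,0]<20)]
if len(g): print("cap top",len(g),np.polyfit(g[:,0],g[:,2],1),np.median(g,0))
E
python3 look.py w2
```

```text
t 11.6 rig [-170.5    1.5  244.1] cmd [-167.4   -0.   245. ] roterr [ 0.    -0.004  0.   ] F [-0.8 -1.2  0. ] w 42.9 j [-0.22 -0.13 -0.56 -0.44 -0.58 -0.86]
red 475 [-108.9    0.2  133.9] [-118.9   -8.3   94.6] [-35.4   6.8 145.3] [187. 278.]
red line lean 0.34731683
yellow 483 [-16.1  -0.  115.7] [-87.7 -14.4 100.4] [  9.9  14.5 119.6] [227. 278.]
brass 155 [-89.4   1.7 108.1] [-115.1  -13.5  101.6] [-79.4  15.1 135. ] [179. 280.]
cap top 1504 [  0.11712785 116.73153926] [-22.1991974   -0.45074695 113.50801449]
```

View pics/w2.png

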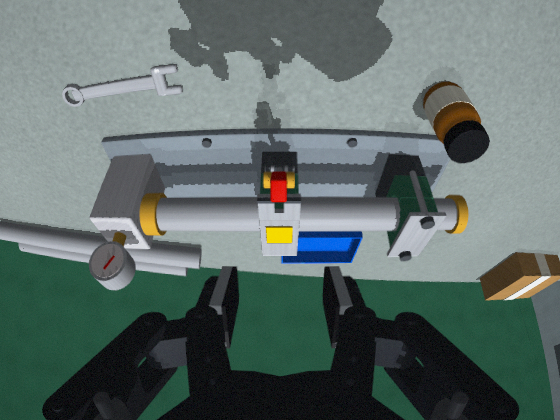

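The clamp half is down (plate at (280,225), yellow thumb (279,235)). The red paddle shows end-on at (279,185), in line with the clamp and between the open fingers.

```bash
cat >> h.py <<'E'
def bolt(r,L,y=0): return (-42-r*np.sin(L),y,50+r*np.cos(L),L)
E
python3 - <<'E'
from h import *
rows([bolt(200,.65),bolt(175,.65),bolt(150,.65),bolt(150,.65)])
rows([bolt(r,.65) for r in(130,110,95,81,81)])
E
```

```text
[[[0.0715, 0.0, 0.1252], [0.0, -0.0032, 0.0]], [[0.0705, 0.0, 0.2252], [0.0, -0.0032, 0.0]], [[0.0695, 0.0, 0.3252], [0.0, -0.0032, 0.0]], [[0.0695, 0.0, 0.3252], [0.0, -0.0032, 0.0]]]
[[[-0.0, 0.0, 0.08], [0.0, -0.0, 0.0]], [[-0.0, 0.0, 0.16], [0.0, -0.0, 0.0]], [[-0.0, 0.0, 0.22], [0.0, -0.0, 0.0]], [[-0.0, 0.0, 0.276], [0.0, -0.0, 0.0]], [[-0.0, 0.0, 0.276], [0.0, -0.0, 0.0]]]
```

Call:
arm_command --rows '[[[0.0715,0,0.1252],[0,-0.0032,0]],[[0.0705,0,0.2252],[0,-0.0032,0]],[[0.0695,0,0.3252],[0,-0.0032,0]],[[0.0695,0,0.3252],[0,-0.0032,0]]]'

```text
clock: 12.05
position: [455.5, -163.3, 166.6]
ee_rot: [-0.087, 0.944, 0.031, 0.316]
contact_force: [-0.6, -1.0, 0.4]
gripper_width: 42.5
grasp_force: 0.0
```

```bash
python3 look.py w3; python3 -c "
from h import *
im,d=arm.get_image('scene')
w=cv2.imread('pics/w3.png')[130:370,170:390];w=cv2.resize(w,(396,432));s=cv2.resize(im[150:290,130:260],(400,432))
cv2.imwrite('pics/c3.png',np.hstack([w,s]))"
```

```text
t 12.05 rig [-132.8    0.3  166.6] cmd [-91.   -0.  114.5] roterr [-0.002  0.005  0.003] F [-0.7 -0.8  0.4] w 42.5 j [-0.23  0.05 -0.57 -0.63 -0.43 -0.65]
red 1047 [-110.7    0.3  131.8] [-118.9   -6.1  105.2] [-96.9   6.8 145. ] [242. 279.]
red line lean 0.36730343
yellow 627 [-20.9   0.3 115.8] [-89.  -13.8 102.2] [  8.8  14.6 119.6] [274. 280.]
brass 270 [-89.3   0.7 106.6] [-110.1  -14.1  101. ] [-79.9  15.  124.4] [226. 280.]
cap top 1590 [  0.12413689 117.10307588] [-18.21822661  -0.1816949  113.75244188]
```

View pics/c3.png

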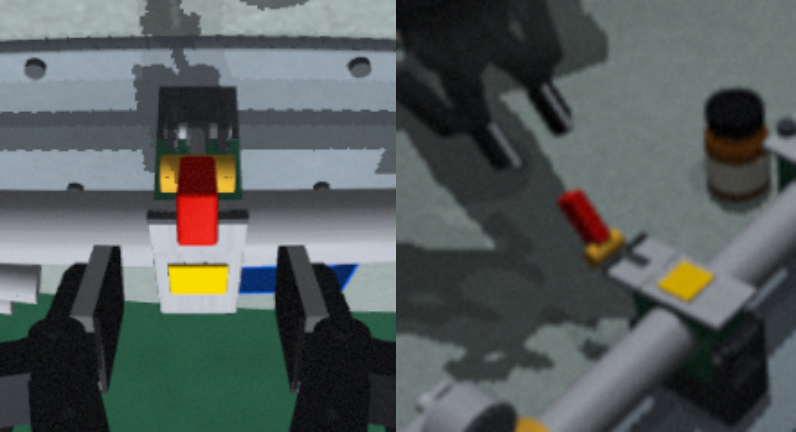

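The paddle (left, at (197,200)) is centred between the pads, and the fingers line up with the bolt in the scene view. I approach and close.

Call:
arm_command --rows '[[[0,0,0.08],[0,0,0]],[[0,0,0.16],[0,0,0]],[[0,0,0.22],[0,0,0]],[[0,0,0.276],[0,0,0]],[[0,0,0.276],[0,0,0]]]'

```text
clock: 12.65
position: [496.9, -155.9, 114.4]
ee_rot: [-0.088, 0.944, 0.03, 0.318]
contact_force: [-1.7, -0.1, 1.2]
gripper_width: 43.1
grasp_force: 0.0
```

```bash
python3 look.py w4;python3 -c "
from h import *
im,d=arm.get_image('scene')
w=cv2.imread('pics/w4.png')[150:390,170:390];w=cv2.resize(w,(396,432));s=cv2.resize(im[150:290,130:260],(400,432))
cv2.imwrite('pics/c4.png',np.hstack([w,s]))"
```

```text
t 12.65 rig [-9.070e+01 -1.000e-01  1.144e+02] cmd [-91.   -0.  114.5] roterr [-0.  0.  0.] F [-1.7  0.2  1.2] w 43.1 j [-0.23  0.2  -0.52 -0.8  -0.35 -0.47]
red 2374 [-110.4    0.4  129.4] [-118.8   -6.   104.3] [-96.    6.7 144.8] [295. 280.]
red line lean 0.48799515
yellow 312 [-47.4  -2.3 112.8] [-103.8  -14.1   97.4] [ 10.8  15.2 141.3] [299. 274.]
brass 663 [-89.5   1.8 107.6] [-106.5  -14.2   98. ] [-80.4  14.5 145.4] [269. 283.]
cap top 1008 [1.07792048e-01 1.16259637e+02] [-28.76745434  -0.91713361 113.17708813]
```

View pics/c4.png

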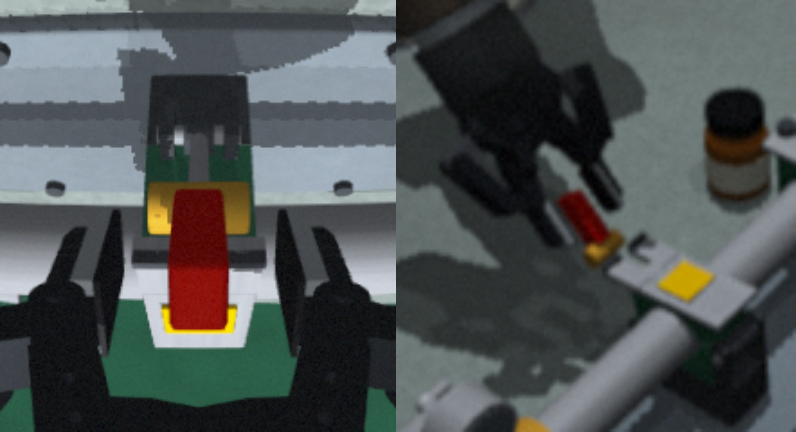

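Call:
arm_command --rows '[[[0,0,0],[0,0,0]],[[0,0,0],[0,0,0]],[[0,0,0],[0,0,0]],[[0,0,0],[0,0,0]],[[0,0,0],[0,0,0]]]' --grip 0

```text
clock: 13.25
position: [496.5, -156.1, 115.6]
ee_rot: [-0.088, 0.943, 0.029, 0.319]
contact_force: [-4.8, -0.6, 7.0]
gripper_width: 13.0
grasp_force: 62.2
```

```bash
python3 - <<'E'
from h import *
here()
rows([bolt(r,.65) for r in(88,95,102,107,107)])
E
```

```text
t 13.25 rig [-91.1  -0.3 115.6] cmd [-91.   -0.  114.5] roterr [ 0.001 -0.001 -0.001] F [-4.8  0.3  7. ] w 13.0 j [-0.23  0.2  -0.52 -0.8  -0.35 -0.47]
[[[-0.0, 0.0, -0.028], [0.0, -0.0, 0.0]], [[-0.0, 0.0, -0.056], [0.0, -0.0, 0.0]], [[-0.0, 0.0, -0.084], [0.0, -0.0, 0.0]], [[-0.0, 0.0, -0.104], [0.0, -0.0, 0.0]], [[-0.0, 0.0, -0.104], [0.0, -0.0, 0.0]]]
```

Call:
arm_command --rows '[[[0,0,-0.028],[0,0,0]],[[0,0,-0.056],[0,0,0]],[[0,0,-0.084],[0,0,0]],[[0,0,-0.104],[0,0,0]],[[0,0,-0.104],[0,0,0]]]'

```text
clock: 13.75
position: [480.9, -158.8, 135.7]
ee_rot: [-0.088, 0.943, 0.029, 0.318]
contact_force: [4.7, -0.8, -6.3]
gripper_width: 12.7
grasp_force: 59.8
```

```bash
python3 look.py w5 | grep -v cap; python3 - <<'E'
from h import *
p=w2rig(arm.read_state()["position"]);print(np.hypot(p[0]+42,p[2]-50),np.arctan2(-42-p[0],p[2]-50))
E
```

```text
t 13.75 rig [-106.9   -0.   135.7] cmd [-106.8   -0.   135.2] roterr [ 0.001 -0.001 -0.   ] F [ 4.5 -1.7 -6.3] w 12.7 j [-0.23  0.14 -0.54 -0.73 -0.37 -0.54]
red 2287 [-126.     0.5  149.7] [-134.5   -5.7  124.4] [-111.8    6.7  164.9] [293. 280.]
red line lean 0.4697706
yellow 32 [-104.9    1.4  120.1] [-107.   -13.3  116.9] [-103.4   13.3  124.8] [254. 282.]
brass 291 [-105.2   -0.4  122.8] [-106.5  -14.2  118.5] [-103.8   14.7  126.5] [258. 278.]
107.28117439591968 0.6481230576149184
```

```bash
python3 - <<'E'
from h import *
rows([bolt(107.3,L) for L in(.58,.5,.42,.34,.34)])
rows([bolt(107.3,L) for L in(.27,.2,.14,.09,.09)])
E
```

```text
[[[-0.0301, 0.0, -0.0001], [0.0, 0.0223, 0.0]], [[-0.0642, 0.0, 0.0036], [-0.0, 0.0477, 0.0]], [[-0.0979, 0.0, 0.0101], [0.0, 0.0732, 0.0]], [[-0.131, 0.0, 0.0193], [0.0, 0.0987, 0.0]], [[-0.131, 0.0, 0.0193], [0.0, 0.0987, 0.0]]]
[[[-0.03, 0.0, 0.001], [0.0, 0.0223, 0.0]], [[-0.0599, 0.0, 0.0042], [-0.0, 0.0445, 0.0]], [[-0.0852, 0.0, 0.0085], [-0.0, 0.0636, 0.0]], [[-0.1062, 0.0, 0.0133], [-0.0, 0.0796, 0.0]], [[-0.1062, 0.0, 0.0133], [-0.0, 0.0796, 0.0]]]
```

Call:
arm_command --rows '[[[-0.0301,0,-0.0001],[0,0.0223,0]],[[-0.0642,0,0.0036],[0,0.0477,0]],[[-0.0979,0,0.0101],[0,0.0732,0]],[[-0.131,0,0.0193],[0,0.0987,0]],[[-0.131,0,0.0193],[0,0.0987,0]]]'

```text
clock: 14.3
position: [509.7, -152.8, 150.0]
ee_rot: [-0.093, 0.982, 0.016, 0.166]
contact_force: [2.5, -5.6, -7.3]
gripper_width: 13.4
grasp_force: 59.7
```

Call:
arm_command --rows '[[[-0.03,0,0.001],[0,0.0223,0]],[[-0.0599,0,0.0042],[0,0.0445,0]],[[-0.0852,0,0.0085],[0,0.0636,0]],[[-0.1062,0,0.0133],[0,0.0796,0]],[[-0.1062,0,0.0133],[0,0.0796,0]]]'

```text
clock: 14.8
position: [534.5, -148.5, 154.8]
ee_rot: [-0.093, 0.995, 0.005, 0.042]
contact_force: [1.6, -2.6, -8.6]
gripper_width: 13.1
grasp_force: 59.7
```

```bash
python3 look.py w6; python3 - <<'E'
from h import *
im,d=arm.get_image('scene')
w=cv2.imread('pics/w6.png')[150:390,170:390];w=cv2.resize(w,(396,432));s=cv2.resize(im[150:290,130:260],(400,432))
cv2.imwrite('pics/c6.png',np.hstack([w,s]))
rows([bolt(107.3,L) for L in(.07,.05,.03,.03)])
E
```

```text
t 14.8 rig [-52.4   0.2 154.8] cmd [-51.6  -0.  156.9] roterr [-0.001  0.005  0.   ] F [ 1.1 -2.8 -8.6] w 13.1 j [ 0.01  0.3  -0.32 -0.02 -0.86 -1.38]
red 2254 [-61.1   0.7 176.9] [-66.6  -5.4 147.8] [-48.7   6.9 187.4] [293. 280.]
red line lean -0.09832247
yellow 20 [-58.6   3.7 140.4] [-59.7 -12.  137.4] [-56.9  14.4 144.8] [254. 285.]
brass 312 [-57.8  -0.3 142.8] [-59.8 -14.  138.8] [-55.6  14.6 146.4] [258. 278.]
cap top 1398 [1.22987571e-02 1.12937332e+02] [-51.90523835  -0.95307451 111.09407208]
[[[-0.0085, 0.0, 0.0001], [-0.0, 0.0063, 0.0]], [[-0.0171, 0.0, 0.0004], [-0.0, 0.0127, 0.0]], [[-0.0257, 0.0, 0.0008], [-0.0, 0.0191, 0.0]], [[-0.0257, 0.0, 0.0008], [-0.0, 0.0191, 0.0]]]
```

View pics/c6.png

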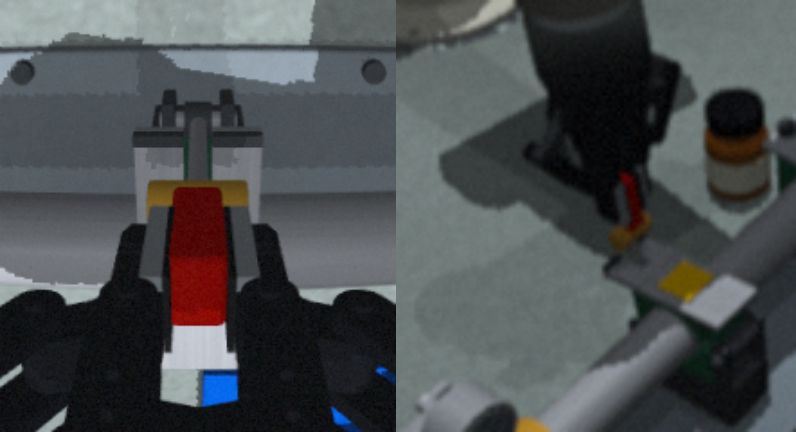

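The shank (left, (200,150)) has entered the slot, and the barrel at (198,195) stands clear above the prongs. I finish the swing.

Call:
arm_command --rows '[[[-0.0085,0,0.0001],[0,0.0063,0]],[[-0.0171,0,0.0004],[0,0.0127,0]],[[-0.0257,0,0.0008],[0,0.0191,0]],[[-0.0257,0,0.0008],[0,0.0191,0]]]'

```text
clock: 15.3
position: [541.0, -147.3, 156.7]
ee_rot: [-0.093, 0.996, 0.001, 0.013]
contact_force: [0.3, -1.7, -8.4]
gripper_width: 13.3
grasp_force: 59.7
```

```bash
python3 - <<'E'
from h import *
here()
rows([bolt(107.3,L) for L in(.02,.01,.01)])
E
```

```text
t 15.3 rig [-4.570e+01  1.000e-01  1.567e+02] cmd [-45.2  -0.  157.3] roterr [-0.001  0.003  0.   ] F [-0.1 -1.8 -8.4] w 13.3 j [ 0.02  0.33 -0.27 -0.01 -0.94 -1.4 ]
[[[-0.0043, 0.0, 0.0], [-0.0, 0.0031, 0.0]], [[-0.0086, 0.0, 0.0001], [-0.0, 0.0063, 0.0]], [[-0.0086, 0.0, 0.0001], [-0.0, 0.0063, 0.0]]]
```

Call:
arm_command --rows '[[[-0.0043,0,0],[0,0.0031,0]],[[-0.0086,0,0.0001],[0,0.0063,0]],[[-0.0086,0,0.0001],[0,0.0063,0]]]'

```text
clock: 15.6
position: [543.2, -146.9, 156.9]
ee_rot: [-0.093, 0.996, 0.001, 0.004]
contact_force: [-1.5, -3.2, -8.4]
gripper_width: 13.0
grasp_force: 59.7
```

```bash
python3 - <<'E'
from h import *
here()
rows([bolt(r,.01) for r in(103,99,95,92,92)])
E
```

```text
t 15.6 rig [-4.360e+01  1.000e-01  1.569e+02] cmd [-43.1  -0.  157.3] roterr [-0.     0.002  0.   ] F [-2.  -2.8 -8.4] w 13.0 j [ 0.02  0.34 -0.26 -0.   -0.96 -1.41]
[[[0.0, 0.0, 0.0172], [-0.0, 0.0, 0.0]], [[0.0, 0.0, 0.0332], [-0.0, 0.0, 0.0]], [[0.0, 0.0, 0.0492], [-0.0, 0.0, 0.0]], [[0.0, 0.0, 0.0612], [-0.0, 0.0, 0.0]], [[0.0, 0.0, 0.0612], [-0.0, 0.0, 0.0]]]
```

Call:
arm_command --rows '[[[0,0,0.0172],[0,0,0]],[[0,0,0.0332],[0,0,0]],[[0,0,0.0492],[0,0,0]],[[0,0,0.0612],[0,0,0]],[[0,0,0.0612],[0,0,0]]]'

```text
clock: 16.1
position: [543.6, -147.0, 141.8]
ee_rot: [-0.093, 0.996, 0.0, 0.005]
contact_force: [-3.0, -1.9, -5.9]
gripper_width: 13.1
grasp_force: 60.3
```

Call:
arm_command --rows '[[[0,0,0.004],[0,0,0]],[[0,0,0.008],[0,0,0]],[[0,0,0.008],[0,0,0]]]'

```text
clock: 16.4
position: [543.7, -147.0, 140.1]
ee_rot: [-0.093, 0.996, 0.0, 0.005]
contact_force: [-3.5, -1.2, -4.8]
gripper_width: 12.7
grasp_force: 60.3
```

```bash
python3 look.py w7; python3 - <<'E'
from h import *
save(rig2w(bolt(90,.01)[:3]),ori(.01))
here()
E
```

```text
t 16.4 rig [-43.   -0.  140.1] cmd [-42.9  -0.  142. ] roterr [-0.  0.  0.] F [-3.7 -0.5 -4.8] w 12.7 j [ 0.02  0.36 -0.28 -0.   -0.92 -1.41]
red 2245 [-50.1   0.6 162.9] [-55.3  -5.5 134.1] [-37.    6.8 172.8] [293. 280.]
red line lean -0.17402384
yellow 162 [  3.9   0.6 120.5] [-51.4 -10.2 118.2] [ 11.8  10.2 130. ] [326. 280.]
brass 365 [-49.7   0.7 128.4] [-51.7 -14.1 124. ] [-47.3  14.8 131.8] [258. 280.]
cap top 2530 [2.94384430e-02 1.17411903e+02] [-50.34177708  -0.66767083 112.52140667]
t 16.45 rig [-43.   -0.  140.1] cmd [-42.9  -0.  140. ] roterr [-0.  0.  0.] F [-3.  -2.  -3.6] w 13.1 j [ 0.02  0.36 -0.28 -0.   -0.92 -1.41]
```

Call:
arm_command --rows '[[[0.003,0,0.004],[0,0,0]],[[0.003,0,0.008],[0,0,0]],[[0.003,0,0.008],[0,0,0]]]'

```text
clock: 16.75
position: [543.6, -147.0, 138.2]
ee_rot: [-0.093, 0.996, 0.0, 0.006]
contact_force: [-1.5, -2.0, -4.0]
gripper_width: 13.3
grasp_force: 60.4
```

Call:
arm_command --rows '[[[0.001,0,0.003],[0,0,0]],[[0.001,0,0.006],[0,0,0]],[[0.001,0,0.006],[0,0,0]]]'

```text
clock: 17.05
position: [543.5, -147.1, 136.7]
ee_rot: [-0.093, 0.996, 0.0, 0.006]
contact_force: [-0.9, -0.9, -3.0]
gripper_width: 13.1
grasp_force: 60.4
```

Call:
arm_command --rows '[[[0,0,0.003],[0,0,0]],[[0,0,0.004],[0,0,0]],[[0,0,0.004],[0,0,0]]]'

```text
clock: 17.35
position: [543.4, -147.1, 135.7]
ee_rot: [-0.093, 0.996, 0.0, 0.006]
contact_force: [-0.9, -0.4, -2.3]
gripper_width: 12.9
grasp_force: 60.5
```

Call:
arm_command --rows '[[[0,0,0.002],[0,0,0]],[[0,0,0.004],[0,0,0]],[[0,0,0.004],[0,0,0]]]'

```text
clock: 17.65
position: [543.5, -147.1, 135.3]
ee_rot: [-0.093, 0.996, 0.0, 0.006]
contact_force: [-2.0, -1.0, 1.4]
gripper_width: 13.3
grasp_force: 61.2
```

Call:
arm_command --rows '[[[0.002,0,0.003],[0,0,0]],[[0.002,0,0.005],[0,0,0]],[[0.002,0,0.005],[0,0,0]]]'

```text
clock: 17.95
position: [543.4, -147.2, 134.8]
ee_rot: [-0.093, 0.996, 0.0, 0.006]
contact_force: [-2.2, 0.8, 6.0]
gripper_width: 13.4
grasp_force: 61.9
```

Call:
arm_command --rows '[[[0,0,-0.004],[0,0,0]],[[0,0,-0.004],[0,0,0]],[[0,0,-0.004],[0,0,0]],[[0,0,-0.004],[0,0,0]]]' --grip 0.5

```text
clock: 18.35
position: [542.7, -147.1, 134.1]
ee_rot: [-0.093, 0.996, 0.0, 0.005]
contact_force: [0.4, 0.7, -1.2]
gripper_width: 42.9
grasp_force: 0.0
```

Call:
arm_command --rows '[[[0,0,-0.1],[0,0,0]],[[0,0,-0.2],[0,0,0]],[[0,0,-0.35],[0,0,0]],[[0,0,-0.5],[0,0,0]],[[0,0,-0.5],[0,0,0]]]'

```text
clock: 18.85
position: [544.3, -148.0, 265.5]
ee_rot: [-0.093, 0.996, -0.001, 0.011]
contact_force: [0.7, -0.8, -0.7]
gripper_width: 42.6
grasp_force: 0.0
```

```bash
python3 look.py w8; python3 - <<'E'
from h import *
im,d=arm.get_image('scene')
w=cv2.imread('pics/w8.png')[130:330,180:380];w=cv2.resize(w,(400,400));s=cv2.resize(im[170:290,140:260],(400,400))
cv2.imwrite('pics/c8.png',np.hstack([w,s]))
E
```

```text
t 18.85 rig [-42.6  -1.2 265.5] cmd [-42.9  -0.  140. ] roterr [ 0.004 -0.012 -0.001] F [ 0.5 -0.9 -0.7] w 42.6 j [ 0.02  0.25 -0.1   0.   -1.2  -1.41]
red 559 [-48.7   0.5 161.2] [-55.6  -5.7 130.4] [-36.9   6.8 167.9] [204. 282.]
red line lean -0.32893544
yellow 890 [ -4.2   0.7 118.1] [-42.9 -13.8 115.9] [ 10.9  14.4 124.6] [234. 282.]
brass 246 [-46.2  -0.5 126.7] [-54.5 -13.9 119.5] [-37.6  15.  163.3] [195. 281.]
cap top 2677 [3.65171479e-02 1.16846468e+02] [-14.89896871  -1.28951036 116.42050126]
```

View pics/c8.png

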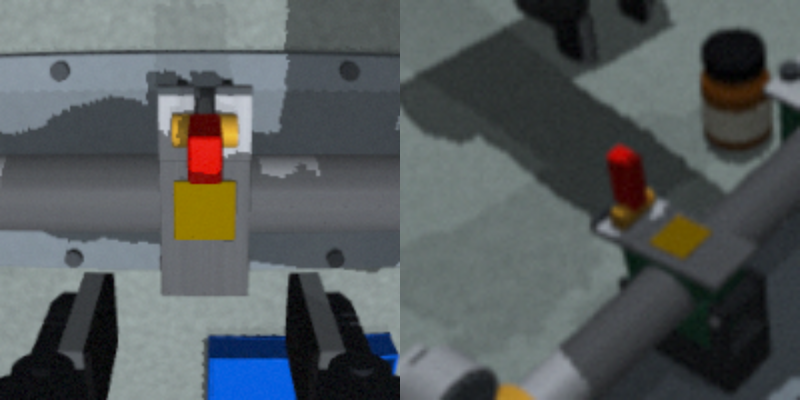

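The barrel sits on the prongs behind the lips (left view, barrel at (205,130), lip at (205,82)). The bolt is upright, the half is shut and the gripper is clear, so I hand in.

```bash
python3 -c "
from bench import arm
print(arm.job_done())"
```

```text
the job is handed in; nothing more can be done
None
```

I shut the clamp over the tube, seated the swing bolt's barrel behind the lips, moved the gripper clear and handed the job in at about 19 s; no verdict came back, and the liner force (about 10 N) is my estimate, not a measurement.

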